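# Park the indexing plunger of a drilling jig and close its sliding stop on the board

### The arm

A 7-joint arm with a two-finger parallel gripper is mounted at the origin on the work surface. World frame = base frame: x ahead of the robot, y to its left, z up, the work surface at z = 0. Lengths are in m, angles in degrees, forces in N, time in s.
With the tool pointing down it reaches from about 0.425 to 0.875 m from the base axis. Payload 4.7 kg.
Tool frame: the origin (TCP) lies at the very end of the fingers, on their centre line; the grasp point (between the pads) lies 19 mm behind it; z points along the fingers, y is the line along which they close (so a half turn about z gives the same grasp; the last joint's range is limited). The gripper opens to 87 mm and grips with 3 to 60 N. Pads are 19 mm wide; open, the fingers measure 117 mm over their backs; the gripper's body (75 mm by 190 mm) begins 51 mm behind the grasp point.
Start: joints at [70.48, 18.392, -4.016, 83.108, 1.295, 78.541, -3.26], TCP at [0.226, -0.61, 0.223] pointing down, gripper open.
Joint ranges: [-163.93, 163.93], [-17.29, 119.83], [-79.2, 71.16], [3.27, 140.29], [-89.18, 269.18], [5.43, 117.66], [-154.24, 154.24]. Speed limits (degrees/s): [147.25, 147.25, 180, 180, 180, 180, 180].

### API

Orientations are given as [roll, pitch, yaw] about the fixed x, y, z axes, in that order (R = Rz(yaw) Ry(pitch) Rx(roll)).
In Python, from cell import telemetry, cams, env gives the robot as it stands.
- The arm moves only by the tool arm_command, never from a script. Its argument "series" is text: rows parted by semicolons, each of 5 numbers parted by spaces: the shift along the tool's x, y, z in mm, then the turn about the tool's z in rad, then the closure in counts, from 0 (fully open) to 255 (shut). A call has 1 to 20 rows; each row shifts and turns the commanded pose from where the row before left it, along the tool's axes as they then stand; what a row does not reach is not made up. A row lasts 1/12 s, in which the tool goes at most 41.7 mm and 7.16 degrees, less where a joint would pass 70% of its speed; a pose out of reach is approached as far as the arm can. A call is refused whole if a number of a shift passes 41.7 or a number of a turn 0.125, either way. A call with a gripper value outside its range is refused whole. The fingers move at their own pace and stop on an object; "squeeze" is the grip in N (left out, the last holds). Time passes only in rows, so rows that do not move let the fingers close. It gives the time, the measured TCP pose, the force, the opening and the grip force at its end, in the units of the state.
- telemetry.get_obs(): the state, without advancing time (a new reading comes with each control period).
- cams.read_camera(name): name is "scene" or "top" or "wrist"; returns the picture (480x640x3 uint8, blue, green, red); there is no depth.
- cams.calibration(name): a dict with "K" (3x3 intrinsics, pixels), "origin" and "rotation" of the camera in the world; the wrist camera has in their place "hand_eye" (4x4, takes a point from camera to tool coordinates, whose origin is the TCP and whose axes are the flange's). Camera axes: x right, y down, z forward; pixel columns grow to the right and rows downward; lengths in m; the calibration is good to about 2 mm. A picture is of the moment at which its call begins: read the wrist's pose just before it. calibration takes no time and is no camera call.
- env.sign_off(): hands the job in; it is judged then, once.
The state is a dict: "time_s": time; "qpos": joint angles; "joint_velocities": joint speeds; "effort": joint torques, N m; "tool_pos": TCP position; "tool_rot": TCP orientation; "force": force on the tool from outside, world axes, zero at the start; "wrist_torque": the same for the moment, N m; "grip_width": finger opening in m; "grasp_force": force on a finger pad.
Only numpy, scipy, OpenCV 4.12 (cv2) and the standard library are available. Lean on these libraries where they do the work, as an engineer would, in place of code of your own. Each camera call takes 0.05 s, during which the arm holds its last target. There are 200 camera calls.

### The job

The sliding stop of the drilling jig is locked by a spring plunger: pull its T-bar knob up just until it meets its end stop, twist it into the rest notch so that it stays up by itself, and let it go, never straining it hard against its end stop or its slot. Then slide the freed stop along the jig so that it pushes the loose board square against the fence, gently, and leave board and stop snug there, with the plunger still parked. Leave the other things on the bench where they are.

Things in the scene. Friction and masses are not known exactly. Their poses are not given: they have to be found in the camera images.
- jig: Drilling jig, fixed to the bench: an aluminium base plate 170 (x) x 440 (y) x 20 mm. Origin: centre of its underside. Its y axis points along the slide, from the stop towards the fence. It may be turned a little on the bench.
- stop_block: The sliding stop: a grey block 90 (x) x 130 (y) x 30 mm high on the base plate, carrying the plunger and a fin. Origin: centre of its underside; y axis along the slide, its steel-faced front (+y) face, which meets the board, 65 mm from the origin. At the start it is locked at the -y end of the jig by the plunger's nose. Freed, it slides with about 3 N of friction.
- stop_face (a point): Centre of the stop's front face (the face towards the board).
- fin_grip (a point): The fin by which the stop is pushed: an upright grey plate on the stop's rear end, 12 mm thick (y), 44 mm wide (x), its top 85 mm above the base plate and 55 mm above the block. This point is on the fin's centre plane, 17 mm below its top. Its centre lies 80 mm behind (-y) the knob's axis.
- stop (a joint): Travel of the stop along the jig's +y, m; 0 = locked start position; it can travel 220 mm.
- collar: Steel crown ring round the plunger on the stop, 37 mm wide; origin on the vertical plunger axis at the block's top. Its flat lands are 22 mm above the block, cut by a deep slot towards the jig's +x and a V rest notch 1.3 rad (75 deg) to either side of the slot; beyond the notches it is 4 mm higher and ends the turn. Pressing the pin on it with more than 30 N is forcing.
- bush: The hard stop inside the crown that ends the pull (the flange meets it); origin as that of the crown ring. Pulling against it with more than 20 N beyond the spring is forcing it.
- knob_head: The plunger's T-bar knob; it carries a single square 4 mm cross pin (along the knob's +x), deep in the slot at the start, and a flange inside the stop. How high pin and flange sit on the stem differs by +/-7 mm from time to time and is not measured: feel for it. Origin on the plunger's axis, at the block's top when down; it rises and turns with the knob.
- knob_grip (a point): Centre of the black T-bar: 46 mm long (along the knob's y axis; at the start along the jig's y), 12 mm thick (x), 26 mm high; when down its lower edge is 39 mm above the block and 13 mm above the crown's highest part. Grip it across its 12 mm thickness.
- plunger (a joint): Lift of the plunger, m; 0 = down, locking. Spring and weight need 7.5 N, plus 0.25 N per mm. The pin clears the lands at 17 mm and a hard stop ends the pull at 19.2 mm, both up to 7 mm higher or lower together (pin height): the force jumps there, and 1 mm below it the knob turns freely. In a notch it rests 3 mm below the lands, at 6.5 to 21 mm. The stop slides freely above 5 mm.
- knob (a joint): Turn of the knob, rad, counter-clockwise from above; 0 = pin over the slot (start), rest notches at +1.3 and -1.3; either will do.
- fence: Fixed wooden fence across the jig's far (+y) end: 130 (x) x 30 (y) x 45 mm high, standing on the base plate and aligned with the jig. Origin: centre of its underside. The face that meets the board is 15 mm from the origin towards -y.
- board: The loose pine board on the base plate between stop and fence: 90 (x) x 50 (y) x 28 mm high, about 0.12 kg, at the start a little askew. Origin: centre of its underside. Finally its y axis is along the jig's y. It must not be squeezed between stop and fence with more than 40 N.
- screwdriver: Bystander: screwdriver lying on the bench on the robot's side of the jig; leave it.
- offcut: Bystander: plywood offcut 40 x 120 x 20 mm on the bench on the far side of the jig; leave it.
- glue: Bystander: white glue bottle, 56 mm in diameter, 150 mm high; leave it.
- jar: Bystander: glass jar, 64 mm in diameter, 80 mm high; leave it.
- hammer: Bystander: hammer lying on the bench; leave it.
- wrench: Bystander: wrench lying on the bench; leave it.
Not all that is in view belongs to the job. Leave any white or yellow look-alike of the board alone.

How it is judged:
By the outcome, as a careful person would: the job done as asked, in the order asked, and still so for the second after the job is handed in, with the robot touching nothing.
It also fails if it takes over 72 s, if anything falls off the work surface, if the arm or the gripper's body presses on something with over 40 N, if the wrist force passes 120 N, or if a joint passes its speed limit or range.

## Working session

There is one attempt and no reset: what is moved stays moved. The work goes in short steps, Python scripts to look and compute and a tool call to move; the robot and the scene stay as the last step left them, time stands still between calls to the robot, and variables do not carry over. Pictures are saved under pics/ and viewed, at most 10 in all, crops included, and the job is handed in when it is done.

Besides the shell and the picture viewer there is one more tool, called after "Emit:" by a JSON object that holds its "method" and its "body", one argument or row to a line. arm_command: Moves the arm, as the interface text tells. Its arguments: {"type":"object","properties":{"series":{"type":"string"},"squeeze":{"type":"number"}},"required":["series"]}

```bash
mkdir -p pics; ls; python3 - <<'E'
from cell import telemetry,cams,env
import cv2,numpy as np
o=telemetry.get_obs();print(o['time_s'],o['tool_pos'],o['tool_rot'],o['force'],o['grip_width'])
for n in ['scene','top']:
    im=cams.read_camera(n);cv2.imwrite(f'pics/{n}0.png',im)
    c=cams.calibration(n);print(n,c)
print(cams.calibration('wrist'))
E
```

```text
pics
0.0 [ 0.22554891 -0.60899079  0.22146916] [-1.79888275e+02  6.13460271e-03  2.03289996e+01] [-0.938828    0.17990431  0.08787399] 0.08719102528636302
scene {'K': array([[589.95086222,   0.        , 319.93618965],
       [  0.        , 589.95086222, 238.46001295],
       [  0.        ,   0.        ,   1.        ]]), 'origin': array([ 1.0270468 , -0.76134931,  1.629654  ]), 'rotation': array([-149.77217136,   -0.71930948,   30.92786915])}
top {'K': array([[442.5886567 ,   0.        , 313.2910435 ],
       [  0.        , 442.5886567 , 247.02635393],
       [  0.        ,   0.        ,   1.        ]]), 'origin': array([ 0.34529393, -0.02017866,  1.17707987]), 'rotation': array([-1.67679584e+02,  1.42159682e-02, -8.27928095e+01])}
{'K': array([[347.91801443,   0.        , 323.77782684],
       [  0.        , 347.91801443, 242.48727237],
       [  0.        ,   0.        ,   1.        ]]), 'hand_eye': array([[ 8.71529566e-05, -9.63486428e-01, -2.67757156e-01,
         7.22944043e-02],
       [ 9.99999341e-01,  3.90573460e-04, -1.07993128e-03,
        -7.34127172e-04],
       [ 1.14507797e-03, -2.67756885e-01,  9.63485827e-01,
        -1.62442293e-01],
       [ 0.00000000e+00,  0.00000000e+00,  0.00000000e+00,
         1.00000000e+00]])}
```

View pics/scene0.png

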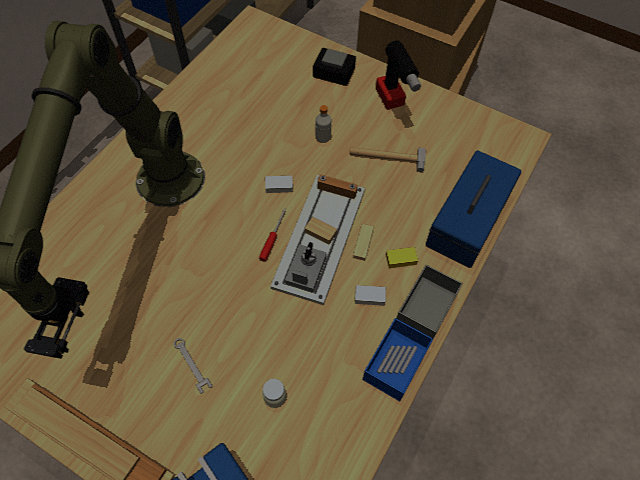

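View pics/top0.png

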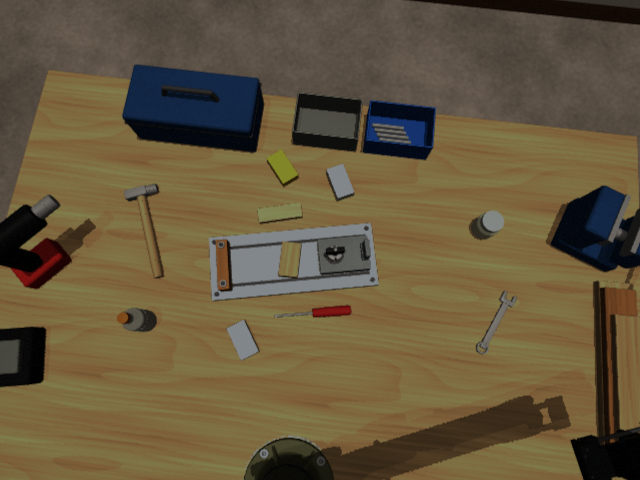

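Scene view: the jig is at about (322,240), with the fence at (337,186), the pine board at (321,229) and the stop with its knob at (306,262). The top view has the fence at (223,265), the board at (290,260), the knob at (334,254) and the fin at (364,253).

Board candidates in the top view are the pine block on the plate (290,260), the yellow block (283,167), the white blocks (340,182) and (242,340), and the offcut (280,213). Only the one at (290,260) lies on the base plate between stop and fence, so that is the board. I'll measure the jig and confirm this in a crop.

```bash
cat > h.py <<'E'
from cell import telemetry,cams,env
import cv2,numpy as np
from scipy.spatial.transform import Rotation as R
def cam(n,obs=None):
    c=cams.calibration(n)
    if n!='wrist': return c['K'],R.from_euler('xyz',c['rotation'],degrees=True).as_matrix(),np.array(c['origin'])
    T=np.eye(4);T[:3,:3]=R.from_euler('xyz',obs['tool_rot'],degrees=True).as_matrix();T[:3,3]=obs['tool_pos']
    T=T@c['hand_eye'];return c['K'],T[:3,:3],T[:3,3]
def ray(C,p): 
    d=C[1]@np.linalg.inv(C[0])@np.array([p[0],p[1],1.]);return C[2],d/np.linalg.norm(d)
def plane(C,p,z):
    o,d=ray(C,p);return o+d*(z-o[2])/d[2]
def proj(C,X):
    v=C[0]@(C[1].T@(np.asarray(X,float)-C[2]));return v[:2]/v[2]
E
python3 - <<'E'
from h import *
C=cam('top');im=cv2.imread('pics/top0.png')
hsv=cv2.cvtColor(im,cv2.COLOR_BGR2HSV)
m=((hsv[...,1]<50)&(hsv[...,2]>70)).astype(np.uint8)*255
m[:215]=0;m[310:]=0;m[:,:195]=0;m[:,390:]=0
m=cv2.morphologyEx(m,cv2.MORPH_OPEN,np.ones((2,2)))
cs,_=cv2.findContours(m,cv2.RETR_EXTERNAL,cv2.CHAIN_APPROX_NONE)
pts=np.vstack([c for c in cs if cv2.contourArea(c)>100])
W=np.array([plane(C,p,0.02)[:2] for p in pts[:,0]],np.float32)
r=cv2.minAreaRect(W);print(r,cv2.boxPoints(r))
for n,p,z in [('knob',(334,251),.115),('fin',(364,253),.105),('board',(290,260),.048),('fence',(223,265),.065)]: print(n,plane(C,p,z))
cv2.imwrite('pics/crop0.png',cv2.resize(im[150:350,190:400],None,fx=3,fy=3,interpolation=cv2.INTER_CUBIC))
E
```

```text
((0.5503886342048645, 0.05920051038265228), (0.17032751441001892, 0.43804988265037537), 12.602777481079102) [[ 0.41948766  0.2543664 ]
 [ 0.51506597 -0.17312922]
 [ 0.6812896  -0.13596538]
 [ 0.5857113   0.29153025]]
knob [ 0.57186979 -0.04243188  0.115     ]
fin [ 0.57828613 -0.11679978  0.105     ]
board [0.54814943 0.0666694  0.048     ]
fence [0.51082923 0.23305585 0.065     ]
```

View pics/crop0.png

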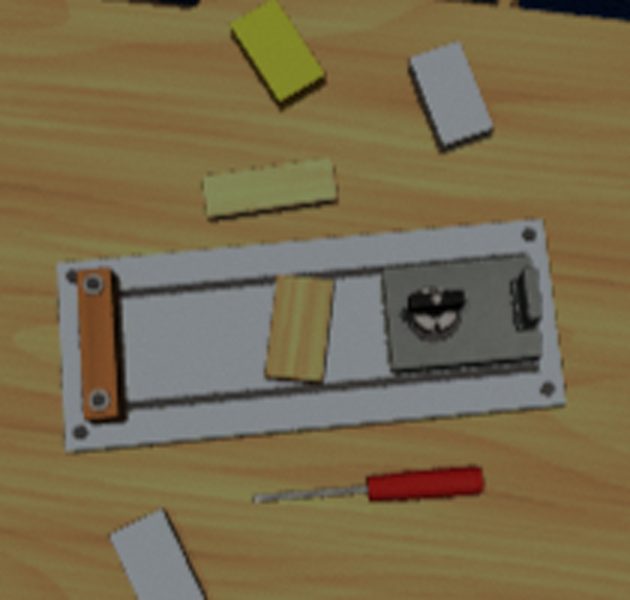

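The crop confirms it: the pine board sits at (300,328) between the stop and the fence. The T-bar is at (435,300) and the fin at (525,298). The jig centre is (0.550, 0.059), yaw 12.6°. I'm moving over the knob for a wrist view.

Emit:
{"method": "arm_command", "body": {
  "series": "26 -20.6 1 0 0;26 -20.6 1 0 0;26 -20.6 1 0 0;26 -20.6 1 0 0;26 -20.6 1 0 0;26 -20.6 1 0 0;26 -20.6 1 0 0;26 -20.6 1 0 0;26 -20.6 1 0 0;26 -20.6 1 0 0;26 -20.6 1 0 0;26 -20.6 1 0 0;26 -20.6 1 0 0;26 -20.6 1 0 0;26 -20.6 1 0 0;26 -20.6 1 0 0;26 -20.6 1 0 0;26 -20.6 1 0 0;26 -20.6 1 0 0;26 -20.6 1 0 0"
}}

```text
time_s: 1.77
tool_pos: [0.5706, -0.0412, 0.2021]
tool_rot: [-180.0, 0.0, 20.3]
force: [-0.1, 0.0, 0.8]
grip_width: 0.0869
grasp_force: 0.0
```

Emit:
{"method": "arm_command", "body": {
  "series": "0 0 0 -0.12 0;0 0 0 -0.12 0;0 0 0 -0.12 0;0 0 0 -0.12 0;0 0 0 -0.12 0;0 0 0 -0.12 0;0 0 0 -0.12 0;0 0 0 -0.12 0;0 0 0 -0.12 0;0 0 0 -0.12 0;0 0 0 -0.12 0;0 0 0 -0.12 0;0 0 0 0 0;0 0 0 0 0;0 0 0 0 0"
}}

```text
time_s: 3.02
tool_pos: [0.5701, -0.0426, 0.2023]
tool_rot: [-180.0, -0.0, 102.7]
force: [-0.6, 0.0, -0.0]
grip_width: 0.0867
grasp_force: 0.0
```

```bash
python3 - <<'E'
from h import *
o=telemetry.get_obs();im=cams.read_camera('wrist');cv2.imwrite('pics/w1.png',im)
np.save('o1.npy',o,allow_pickle=True);print(o['time_s'],o['tool_pos'],o['tool_rot'],o['qpos'],o['force'])
E
```

```text
3.0167 [ 0.57011297 -0.04264023  0.20228693] [-1.79975743e+02 -6.06781171e-03  1.02657736e+02] [ 38.28883176  13.5095703  -42.23465795  94.97947615   9.34705944
  75.15005107   7.09126384] [-0.61318098  0.00123969 -0.01143629]
```

View pics/w1.png

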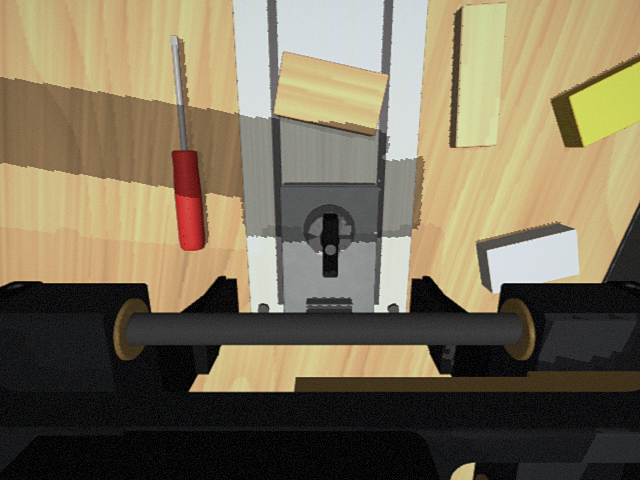

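The wrist view has the T-bar centred at about (330,250) (the dot on its top), running from row 213 to 277. The crown is at (330,230), the block front edge at row 184, the fin at (330,303) and the board at (331,93).

```bash
python3 - <<'E'
from h import *
o=np.load('o1.npy',allow_pickle=True).item();C=cam('wrist',o);im=cv2.imread('pics/w1.png')
g=cv2.cvtColor(im,cv2.COLOR_BGR2GRAY)
m=(g[200:285,300:360]<30).astype(np.uint8);n,l,s,c=cv2.connectedComponentsWithStats(m);k=1+np.argmax(s[1:,4]);print('bar',s[k],c[k])
rows=np.where((l==k)[45:75].any(1))[0]; 
cols=[(300+np.where((l==k)[r])[0].min(),300+np.where((l==k)[r])[0].max()) for r in (50,60,70)];print(cols)
Rt=R.from_euler('xyz',o['tool_rot'],degrees=True).as_matrix()
def rep(n,p,z):
    X=plane(C,p,z);print(n,X,'tool mm',(Rt.T@(X-o['tool_pos']))*1e3)
rep('dot',(330.5,250),.115);rep('crown c',(330,230),.074);rep('front L',(281,184),.05);rep('front R',(379,184),.05);rep('fin',(330,300),.105)
# plate edges -> yaw
hsv=cv2.cvtColor(im,cv2.COLOR_BGR2HSV)
for side,x0,x1 in (('L',225,262),('R',395,440)):
    P=[]
    for r in range(5,70,3):
        ss=hsv[r,x0:x1,1].astype(int);d=np.abs(np.diff(ss)).argmax();P.append(plane(C,(x0+d+.5,r),.02)[:2])
    v=cv2.fitLine(np.array(P,np.float32),cv2.DIST_HUBER,0,.001,.001).ravel();print(side,np.degrees(np.arctan2(v[1],v[0]))%180-90, v[2:], np.ptp(P,axis=0))
E
```

```text
bar [ 21  13  18  64 775] [29.79354839 41.84      ]
[(np.int64(323), np.int64(337)), (np.int64(323), np.int64(336)), (np.int64(323), np.int64(336))]
dot [ 0.57422296 -0.0428517   0.115     ] tool mm [-1.11618169  4.00071847 87.28512488]
crown c [ 0.57325295 -0.03729789  0.074     ] tool mm [  4.51087008   4.28862582 128.28560282]
front L [ 0.52254772 -0.0111123   0.05      ] tool mm [ 41.16836884 -39.43615776 152.30799902]
front R [0.60829939 0.00816196 0.05      ] tool mm [ 41.18373344  48.45493732 152.27079018]
fin [ 0.58416952 -0.08709725  0.105     ] tool mm [-46.4670186    4.01439724  97.28031724]
L 12.507439 [0.45318666 0.10963789] [0.01098741 0.04842712]
R 12.695847 [0.6198338  0.13954905] [0.01048049 0.04855533]
```

Emit:
{"method": "arm_command", "body": {
  "series": "0.5 1 15 0 0;0.5 1 15 0 0;0.5 1 15 0 0;0 1 12 0 0;0 0 0 0 0;0 0 0 0 0;0 0 0 0 0;0 0 0 0 0"
}}

```text
time_s: 3.73
tool_pos: [0.5746, -0.0402, 0.1466]
tool_rot: [179.9, 0.0, 102.8]
force: [-0.0, 0.2, 0.5]
grip_width: 0.087
grasp_force: 0.0
```

```bash
python3 - <<'E'
from h import *
o=telemetry.get_obs();im=cams.read_camera('wrist');cv2.imwrite('pics/w2.png',im)
np.save('o2.npy',o,allow_pickle=True);print(o['time_s'],o['tool_pos'],o['tool_rot'],o['force'])
c=im[150:370,230:430];c=np.clip(c.astype(float)*1.8,0,255).astype(np.uint8)
cv2.imwrite('pics/w2c.png',cv2.resize(c,None,fx=2.7,fy=2.7,interpolation=cv2.INTER_NEAREST))
E
```

```text
3.7333 [ 0.57455368 -0.04022772  0.14660869] [1.79908600e+02 4.35457063e-02 1.02814399e+02] [-0.03067029  0.23720342  0.4621016 ]
```

View pics/w2c.png

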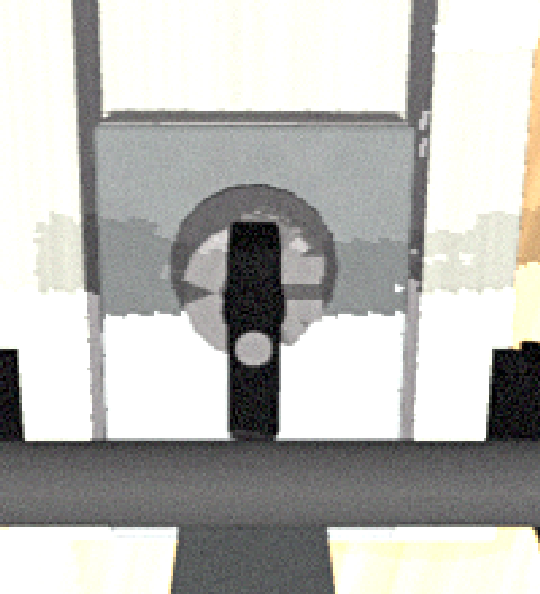

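The crop shows the crown ring centred at about (253,268) in the crop, the bar in column 253, and the dot at (253,348).

```bash
python3 - <<'E'
from h import *
o=np.load('o2.npy',allow_pickle=True).item();C=cam('wrist',o);Rt=R.from_euler('xyz',o['tool_rot'],degrees=True).as_matrix()
f=lambda p:(230+p[0]/2.7,150+p[1]/2.7)
def rep(n,p,z): print(n,np.round((Rt.T@(plane(C,f(p),z)-o['tool_pos']))*1e3,1))
for z in (.070,.076): 
    rep('crown c',(253.5,269),z);rep('cL',(170,265),z);rep('cR',(337,265),z);rep('ctop',(253,184),z)
for z in (.115,.118,.122): rep('dot',(253,348),z)
rep('bar -y end',(253,438),.115);rep('bar +y end top?',(253,222),.115);rep('bar bot',(253,222),.089);rep('slot',(300,292),.072)
rep('front',(253,124),.05)
for X in ([0,80,0],):pass
E
```

```text
crown c [ 2.4 -0.9 76.6]
cL [  3.5 -23.1  76.6]
cR [ 3.5 21.2 76.6]
ctop [25.3 -1.1 76.6]
crown c [ 4.2 -0.9 70.6]
cL [  5.2 -22.5  70.6]
cR [ 5.2 20.6 70.6]
ctop [26.6 -1.1 70.6]
dot [-2.4 -1.1 31.6]
dot [-1.2 -1.1 28.6]
dot [ 0.4 -1.  24.6]
bar -y end [-24.2  -1.1  31.6]
bar +y end top? [26.2 -1.1 31.6]
bar bot [19.9 -1.1 57.6]
slot [-3.4 11.4 74.6]
front [38.1 -1.1 96.6]
```

Emit:
{"method": "arm_command", "body": {
  "series": "-2.2 -1 10 0 120;0 0 15 0 120;0 0 15 0 120;0 0 12 0 120;0 0 6 0 120;0 0 3 0 120;0 0 0 0 120;0 0 0 0 120;0 0 0 0 120;0 0 0 0 120"
}}

```text
time_s: 4.62
tool_pos: [0.574, -0.0426, 0.0853]
tool_rot: [179.9, 0.0, 102.8]
force: [1.0, 0.3, -0.4]
grip_width: 0.0461
grasp_force: 0.0
```

Emit:
{"method": "arm_command", "body": {
  "series": "0 0 0 0 255;0 0 0 0 255;0 0 0 0 255;0 0 0 0 255;0 0 0 0 255;0 0 0 0 255;0 0 0 0 255;0 0 0 0 255;0 0 0 0 255;0 0 0 0 255",
  "squeeze": 35
}}

```text
time_s: 5.45
tool_pos: [0.5744, -0.0423, 0.0847]
tool_rot: [179.9, 0.0, 102.8]
force: [5.7, 0.4, -5.1]
grip_width: 0.0118
grasp_force: 34.9
```

Emit:
{"method": "arm_command", "body": {
  "series": "0 0 -2 0 255;0 0 -2 0 255;0 0 -2 0 255;0 0 -2 0 255;0 0 -1 0 255;0 0 0 0 255;0 0 0 0 255;0 0 0 0 255"
}}

```text
time_s: 6.12
tool_pos: [0.5743, -0.0423, 0.0927]
tool_rot: [179.9, -0.0, 102.8]
force: [7.2, 1.2, -10.1]
grip_width: 0.0118
grasp_force: 34.9
```

Emit:
{"method": "arm_command", "body": {
  "series": "0 0 -1 0 255;0 0 -1 0 255;0 0 0 0 255;0 0 0 0 255"
}}

```text
time_s: 6.45
tool_pos: [0.5743, -0.0423, 0.0946]
tool_rot: [179.9, -0.0, 102.8]
force: [7.0, 0.7, -10.5]
grip_width: 0.0116
grasp_force: 34.9
```

Emit:
{"method": "arm_command", "body": {
  "series": "0 0 -1 0 255;0 0 0 0 255;0 0 0 0 255"
}}

```text
time_s: 6.7
tool_pos: [0.5743, -0.0423, 0.0956]
tool_rot: [179.9, -0.0, 102.8]
force: [8.1, 1.0, -10.7]
grip_width: 0.0119
grasp_force: 34.9
```

Emit:
{"method": "arm_command", "body": {
  "series": "0 0 -1 0 255;0 0 0 0 255;0 0 0 0 255"
}}

```text
time_s: 6.95
tool_pos: [0.5743, -0.0423, 0.0965]
tool_rot: [179.9, -0.0, 102.8]
force: [8.1, 0.6, -10.9]
grip_width: 0.0116
grasp_force: 34.9
```

Emit:
{"method": "arm_command", "body": {
  "series": "0 0 -0.7 0 255;0 0 0 0 255;0 0 0 0 255"
}}

```text
time_s: 7.2
tool_pos: [0.5743, -0.0423, 0.0972]
tool_rot: [179.9, -0.0, 102.8]
force: [7.2, 1.2, -10.9]
grip_width: 0.0119
grasp_force: 34.9
```

Emit:
{"method": "arm_command", "body": {
  "series": "0 0 -0.7 0 255;0 0 0 0 255;0 0 0 0 255"
}}

```text
time_s: 7.45
tool_pos: [0.5743, -0.0423, 0.0979]
tool_rot: [179.9, -0.0, 102.8]
force: [7.9, 0.5, -10.0]
grip_width: 0.0115
grasp_force: 34.9
```

Emit:
{"method": "arm_command", "body": {
  "series": "0 0 -0.7 0 255;0 0 0 0 255;0 0 0 0 255"
}}

```text
time_s: 7.7
tool_pos: [0.5743, -0.0423, 0.0985]
tool_rot: [179.9, -0.0, 102.8]
force: [7.6, -0.4, -11.4]
grip_width: 0.0117
grasp_force: 34.9
```

Emit:
{"method": "arm_command", "body": {
  "series": "0 0 -0.7 0 255;0 0 0 0 255;0 0 0 0 255"
}}

```text
time_s: 7.95
tool_pos: [0.5743, -0.0423, 0.0992]
tool_rot: [179.9, -0.0, 102.8]
force: [8.4, 1.2, -11.5]
grip_width: 0.0117
grasp_force: 34.9
```

Emit:
{"method": "arm_command", "body": {
  "series": "0 0 -0.7 0 255;0 0 0 0 255;0 0 0 0 255"
}}

```text
time_s: 8.2
tool_pos: [0.5742, -0.0423, 0.0998]
tool_rot: [179.9, -0.0, 102.8]
force: [8.1, 0.1, -11.0]
grip_width: 0.0121
grasp_force: 34.9
```

Emit:
{"method": "arm_command", "body": {
  "series": "0 0 -0.7 0 255;0 0 0 0 255;0 0 0 0 255"
}}

```text
time_s: 8.45
tool_pos: [0.5742, -0.0424, 0.1005]
tool_rot: [179.9, -0.0, 102.8]
force: [8.7, 0.7, -11.4]
grip_width: 0.0117
grasp_force: 34.9
```

Emit:
{"method": "arm_command", "body": {
  "series": "0 0 -0.7 0 255;0 0 0 0 255;0 0 0 0 255"
}}

```text
time_s: 8.7
tool_pos: [0.5742, -0.0423, 0.1012]
tool_rot: [179.9, -0.0, 102.8]
force: [8.8, 1.4, -12.0]
grip_width: 0.012
grasp_force: 34.9
```

Emit:
{"method": "arm_command", "body": {
  "series": "0 0 -0.7 0 255;0 0 0 0 255;0 0 0 0 255"
}}

```text
time_s: 8.95
tool_pos: [0.5742, -0.0423, 0.1013]
tool_rot: [179.9, -0.1, 102.8]
force: [10.4, 1.1, -15.3]
grip_width: 0.012
grasp_force: 34.9
```

Emit:
{"method": "arm_command", "body": {
  "series": "0 0 -0.7 0 255;0 0 0 0 255;0 0 0 0 255"
}}

```text
time_s: 9.2
tool_pos: [0.5741, -0.0423, 0.1014]
tool_rot: [179.9, -0.1, 102.8]
force: [11.2, 0.6, -18.2]
grip_width: 0.0118
grasp_force: 34.9
```

Emit:
{"method": "arm_command", "body": {
  "series": "0 0 -0.7 0 255;0 0 0 0 255;0 0 0 0 255"
}}

```text
time_s: 9.45
tool_pos: [0.5741, -0.0423, 0.1015]
tool_rot: [179.9, -0.1, 102.9]
force: [12.4, 0.9, -20.7]
grip_width: 0.0114
grasp_force: 34.9
```

The end stop is felt at z≈0.1013, with about 9 N of excess force. I'm backing off about 1 mm and relieving the side load.

Emit:
{"method": "arm_command", "body": {
  "series": "0 0.7 1.4 0 255;0 0.7 1.4 0 255;0 0 0 0 255;0 0 0 0 255"
}}

```text
time_s: 9.78
tool_pos: [0.5744, -0.0423, 0.0999]
tool_rot: [-180.0, -0.1, 102.8]
force: [6.5, 0.1, -11.0]
grip_width: 0.0119
grasp_force: 34.9
```

Emit:
{"method": "arm_command", "body": {
  "series": "0 1 -0.3 0 255;0 0 0 0.05 255;0 0 0 0.05 255;0 0 0 0.05 255;0 0 0 0.05 255;0 0 0 0.05 255;0 0 0 0 255;0 0 0 0 255"
}}

```text
time_s: 10.45
tool_pos: [0.5747, -0.0422, 0.1006]
tool_rot: [-179.9, -0.0, 88.6]
force: [4.0, -0.8, -12.4]
grip_width: 0.0118
grasp_force: 34.9
```

```bash
python3 -c "
from h import *
o=telemetry.get_obs();print(o['tool_pos'],o['tool_rot'],o['force'],o['wrist_torque'])"
```

```text
[ 0.57474797 -0.04220194  0.10060286] [-1.79874398e+02 -7.19948301e-03  8.85866089e+01] [  3.990267    -0.8239446  -12.43800678] [-0.04717275 -1.04200577 -0.05217925]
```

Emit:
{"method": "arm_command", "body": {
  "series": "0 0 0.3 0.05 255;0 0 0 0.05 255;0 0 0 0.05 255;0 0 0 0.05 255;0 0 0 0.05 255;0 0 0 0.05 255;0 0 0 0.05 255;0 0 0 0 255;0 0 0 0 255"
}}

```text
time_s: 11.2
tool_pos: [0.575, -0.0422, 0.101]
tool_rot: [-179.9, 0.0, 68.6]
force: [3.1, -0.4, -11.7]
grip_width: 0.0116
grasp_force: 34.9
```

Emit:
{"method": "arm_command", "body": {
  "series": "0 0 0 0.05 255;0 0 0 0.05 255;0 0 0 0.05 255;0 0 0 0.05 255;0 0 0 0.05 255;0 0 0 0.05 255;0 0 0 0 255;0 0 0 0 255"
}}

```text
time_s: 11.87
tool_pos: [0.5752, -0.0422, 0.1013]
tool_rot: [-180.0, 0.1, 51.4]
force: [3.5, -0.9, -12.3]
grip_width: 0.0119
grasp_force: 34.9
```

```bash
python3 -c "
from h import *
o=telemetry.get_obs();print(o['tool_pos'],o['tool_rot'],o['force'],o['wrist_torque'])"
```

```text
[ 0.57518892 -0.04223482  0.10126927] [-1.79956102e+02  5.09456571e-02  5.14095716e+01] [  3.49210268  -0.91320975 -12.33746989] [-9.15401994e-02 -9.42093846e-01 -6.51114668e-04]
```

Emit:
{"method": "arm_command", "body": {
  "series": "0 0 0.9 0 255;0 0 0 0.05 255;0 0 0 0.05 255;0 0 0 0.05 255;0 0 0 0.05 255;0 0 0 0.05 255;0 0 0 0.05 255;0 0 0 0 255;0 0 0 0 255"
}}

```text
time_s: 12.62
tool_pos: [0.5754, -0.0423, 0.1006]
tool_rot: [-180.0, 0.0, 34.2]
force: [2.9, -1.0, -12.4]
grip_width: 0.0117
grasp_force: 34.9
```

Emit:
{"method": "arm_command", "body": {
  "series": "0 0 0.4 0.05 255;0 0 0 0.05 255;0 0 0 0 255;0 0 0 0 255;0 0 0 0 255"
}}

```text
time_s: 13.03
tool_pos: [0.5755, -0.0423, 0.1003]
tool_rot: [180.0, 0.0, 28.5]
force: [3.0, -2.2, -11.7]
grip_width: 0.0116
grasp_force: 34.9
```

```bash
python3 -c "
from h import *
o=telemetry.get_obs();print(o['tool_pos'],o['tool_rot'],o['force'],o['wrist_torque'])"
```

```text
[ 0.57546838 -0.04231566  0.1003243 ] [1.79993618e+02 3.70650897e-02 2.84601625e+01] [  2.98805385  -2.19177129 -11.69221832] [-0.39778469 -0.69946422 -0.04574339]
```

Emit:
{"method": "arm_command", "body": {
  "series": "0 0 0.7 0 255;0 0 0.7 0 255;0 0 0.7 0 255;0 0 0.7 0 255;0 0 0 0 255;0 0 0 0 255"
}}

```text
time_s: 13.53
tool_pos: [0.5755, -0.0423, 0.0976]
tool_rot: [180.0, 0.0, 28.4]
force: [3.2, -3.5, -11.2]
grip_width: 0.0119
grasp_force: 34.9
```

Emit:
{"method": "arm_command", "body": {
  "series": "0 0 0.6 0 255;0 0 0.6 0 255;0 0 0 0 255;0 0 0 0 255"
}}

```text
time_s: 13.87
tool_pos: [0.5755, -0.0422, 0.0964]
tool_rot: [180.0, 0.0, 28.4]
force: [1.9, -3.5, -10.2]
grip_width: 0.012
grasp_force: 34.9
```

```bash
python3 -c "
from h import *
o=telemetry.get_obs();print(o['tool_pos'],o['tool_rot'],o['force'],o['wrist_torque'])"
```

```text
[ 0.57553337 -0.0421592   0.09637525] [1.79996649e+02 2.60278470e-02 2.83512449e+01] [  1.87796249  -3.50256225 -10.21570008] [-0.60281159 -0.39119658 -0.01683208]
```

Emit:
{"method": "arm_command", "body": {
  "series": "0 0 0.6 0 255;0 0 0.6 0 255;0 0 0 0 255;0 0 0 0 255"
}}

```text
time_s: 14.2
tool_pos: [0.5756, -0.0421, 0.0955]
tool_rot: [180.0, 0.0, 28.3]
force: [1.0, -3.1, -7.3]
grip_width: 0.0117
grasp_force: 34.9
```

Emit:
{"method": "arm_command", "body": {
  "series": "0 0 0.6 0 255;0 0 0.5 0 255;0 0 0 0 255;0 0 0 0 255"
}}

```text
time_s: 14.53
tool_pos: [0.5758, -0.0421, 0.0951]
tool_rot: [180.0, 0.0, 28.3]
force: [-3.7, -3.0, 1.4]
grip_width: 0.0119
grasp_force: 34.9
```

The pin is seated in the notch: force is near zero at z≈0.095. I'm releasing the knob.

Emit:
{"method": "arm_command", "body": {
  "series": "0 0 0 0 200;0 0 0 0 180;0 0 0 0 160;0 0 0 0 130;0 0 0 0 130;0 0 0 0 130;0 0 0 0 130"
}}

```text
time_s: 15.12
tool_pos: [0.5758, -0.0418, 0.0941]
tool_rot: [-180.0, -0.0, 28.4]
force: [0.1, -0.1, 0.2]
grip_width: 0.0416
grasp_force: 0.0
```

Emit:
{"method": "arm_command", "body": {
  "series": "0 0 -10 0 130;0 0 -15 0 130;0 0 -20 0 130;0 0 -20 0 130;0 0 -20 -0.12 130;0 0 0 -0.12 130;0 0 0 -0.12 130;0 0 0 -0.12 130;0 0 0 -0.12 130;0 0 0 -0.12 130;0 0 0 -0.12 130;0 0 0 -0.12 130;0 0 0 -0.12 130;0 0 0 -0.12 130;0 0 0 -0.1 130;0 0 0 0 130;0 0 0 0 130"
}}

```text
time_s: 16.53
tool_pos: [0.5759, -0.0421, 0.1797]
tool_rot: [180.0, 0.0, 102.7]
force: [-0.2, -1.1, 0.2]
grip_width: 0.0429
grasp_force: 0.0
```

```bash
python3 - <<'E'
from h import *
o=telemetry.get_obs();im=cams.read_camera('wrist');cv2.imwrite('pics/w3.png',im)
np.save('o3.npy',o,allow_pickle=True);print(o['time_s'],o['tool_pos'],o['tool_rot'],o['force'])
E
```

```text
16.5333 [ 0.57585269 -0.0420964   0.17972329] [1.79967130e+02 1.30564937e-02 1.02659762e+02] [-0.16793227 -1.0939577   0.17586652]
```

View pics/w3.png

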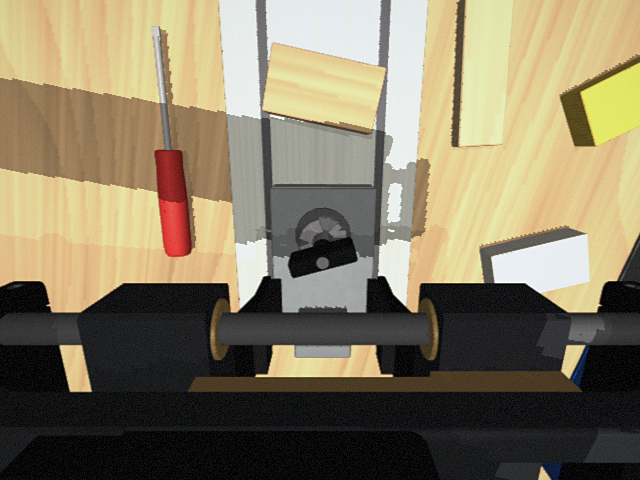

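The bar is turned (its axis near horizontal at (323,256), about 75°), raised and staying up. The fin is at (323,330). Next I'm going behind the fin with the fingers closed.

Emit:
{"method": "arm_command", "body": {
  "series": "-30 -0.5 0 0 255;-30 -0.5 0 0 255;-30 -0.5 0 0 255;-27 0 0 0 255;0 0 0 0 255;0 0 20 0 255;0 0 20 0 255;0 0 20 0 255;0 0 20 0 255;0 0 15 0 255;0 0 10 0 255;0 0 0 0 255;0 0 0 0 255;0 0 0 0 255",
  "squeeze": 10
}}

```text
time_s: 17.75
tool_pos: [0.6011, -0.1565, 0.0754]
tool_rot: [179.9, 0.1, 102.8]
force: [0.6, 0.8, -0.3]
grip_width: 0.0004
grasp_force: 0.0
```

Emit:
{"method": "arm_command", "body": {
  "series": "4 0 0 0 255;4 0 0 0 255;4 0 0 0 255;2 0 0 0 255;1 0 0 0 255;1 0 0 0 255;1 0 0 0 255;1 0 0 0 255;1 0 0 0 255;1 0 0 0 255;0 0 0 0 255"
}}

```text
time_s: 18.67
tool_pos: [0.5959, -0.1377, 0.0741]
tool_rot: [180.0, 0.1, 102.8]
force: [0.4, -1.4, -0.4]
grip_width: 0.0005
grasp_force: 0.8
```

Emit:
{"method": "arm_command", "body": {
  "series": "1 0 0 0 255;1 0 0 0 255;1 0 0 0 255;1 0 0 0 255;2 0 0 0 255;2 0 0 0 255;2 0 0 0 255;2 0 0 0 255;2 0 0 0 255;2 0 0 0 255;2 0 0 0 255;2 0 0 0 255"
}}

```text
time_s: 19.67
tool_pos: [0.5913, -0.1172, 0.0741]
tool_rot: [180.0, 0.0, 102.8]
force: [2.1, -2.3, -0.6]
grip_width: 0.0002
grasp_force: 1.6
```

Emit:
{"method": "arm_command", "body": {
  "series": "3 0 0 0 255;3 0 0 0 255;3 0 0 0 255;3 0 0 0 255;3 0 0 0 255;3 0 0 0 255;3 0 0 0 255;3 0 0 0 255;3 0 0 0 255;3 0 0 0 255;3 0 0 0 255;3 0 0 0 255;3 0 0 0 255;3 0 0 0 255;3 0 0 0 255;3 0 0 0 255;3 0 0 0 255;3 0 0 0 255;3 0 0 0 255;3 0 0 0 255"
}}

```text
time_s: 21.33
tool_pos: [0.5782, -0.0589, 0.0743]
tool_rot: [180.0, 0.0, 102.8]
force: [3.8, -3.3, -1.6]
grip_width: 0.0007
grasp_force: 2.2
```

```bash
python3 - <<'E'
from h import *
o=telemetry.get_obs();im=cams.read_camera('wrist');cv2.imwrite('pics/w4.png',im)
np.save('o4.npy',o,allow_pickle=True);print(o['time_s'],o['tool_pos'],o['tool_rot'],o['force'])
E
```

```text
21.3333 [ 0.57816442 -0.05892927  0.07426362] [1.79976497e+02 3.20980810e-02 1.02826394e+02] [ 3.755924   -3.25245395 -1.61747109]
```

View pics/w4.png

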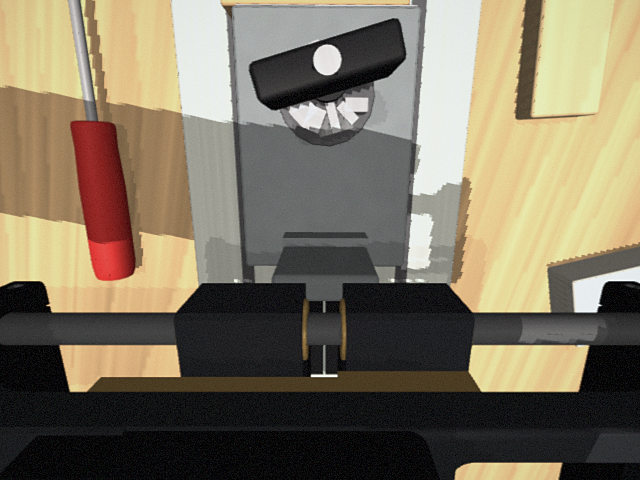

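The wrist view shows the stop moved, the knob still parked at (327,60), and the board now touching the stop's front at row 3. I'll continue the push.

Emit:
{"method": "arm_command", "body": {
  "series": "3 0 0 0 255;3 0 0 0 255;3 0 0 0 255;3 0 0 0 255;3 0 0 0 255;3 0 0 0 255;3 0 0 0 255;3 0 0 0 255;3 0 0 0 255;3 0 0 0 255;3 0 0 0 255;3 0 0 0 255;3 0 0 0 255;3 0 0 0 255;3 0 0 0 255;3 0 0 0 255;3 0 0 0 255;3 0 0 0 255"
}}

```text
time_s: 22.88
tool_pos: [0.5664, -0.0065, 0.0743]
tool_rot: [180.0, 0.0, 102.8]
force: [4.5, -3.2, -0.8]
grip_width: 0.0005
grasp_force: 2.2
```

```bash
python3 - <<'E'
from h import *
o=telemetry.get_obs();im=cams.read_camera('top');print(o['tool_pos'],o['force'])
c=np.clip(im[200:320,190:400].astype(float)*1.8,0,255).astype(np.uint8)
cv2.imwrite('pics/t5.png',cv2.resize(c,None,fx=3.8,fy=3.8,interpolation=cv2.INTER_CUBIC))
E
```

```text
[ 0.56635892 -0.00652732  0.07432297] [ 4.4540772  -3.1974714  -0.81029267]
```

View pics/t5.png

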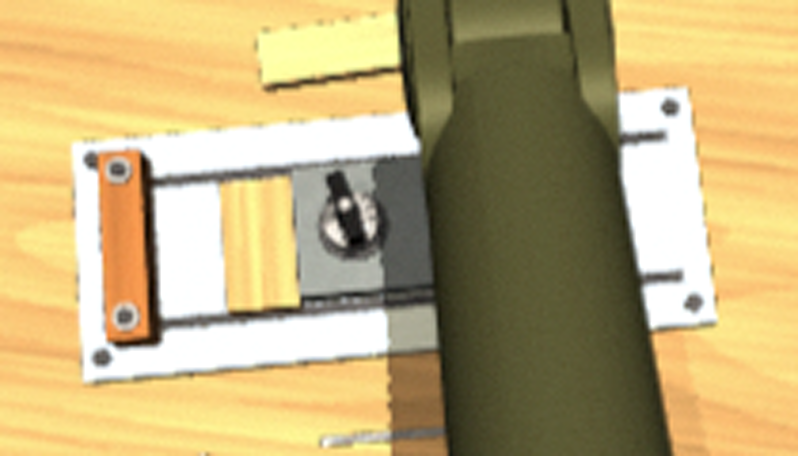

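The top crop shows the board square on the stop (left edge at x≈222) and the fence face at x≈155, so the gap is about 45 mm. I'm advancing 30 mm, then creeping.

Emit:
{"method": "arm_command", "body": {
  "series": "3 0 0 0 255;3 0 0 0 255;3 0 0 0 255;3 0 0 0 255;3 0 0 0 255;3 0 0 0 255;3 0 0 0 255;3 0 0 0 255;2 0 0 0 255;2 0 0 0 255;1 0 0 0 255;1 0 0 0 255;1 0 0 0 255"
}}

```text
time_s: 24.02
tool_pos: [0.5594, 0.0237, 0.0744]
tool_rot: [180.0, 0.0, 102.8]
force: [3.4, -2.2, -0.5]
grip_width: 0.0004
grasp_force: 2.1
```

Emit:
{"method": "arm_command", "body": {
  "series": "1 0 0 0 255;1 0 0 0 255;1 0 0 0 255;1 0 0 0 255;1 0 0 0 255"
}}

```text
time_s: 24.43
tool_pos: [0.5583, 0.0286, 0.0744]
tool_rot: [180.0, 0.0, 102.8]
force: [4.7, -3.2, -0.2]
grip_width: 0.0002
grasp_force: 2.1
```

Emit:
{"method": "arm_command", "body": {
  "series": "1 0 0 0 255;1 0 0 0 255;1 0 0 0 255"
}}

```text
time_s: 24.68
tool_pos: [0.5577, 0.0315, 0.0744]
tool_rot: [180.0, 0.0, 102.8]
force: [5.2, -3.7, -0.8]
grip_width: -0.0001
grasp_force: 2.1
```

Emit:
{"method": "arm_command", "body": {
  "series": "1 0 0 0 255;1 0 0 0 255;1 0 0 0 255"
}}

```text
time_s: 24.93
tool_pos: [0.5571, 0.0344, 0.0744]
tool_rot: [180.0, 0.0, 102.8]
force: [4.6, -2.9, -0.5]
grip_width: 0.0006
grasp_force: 2.1
```

Emit:
{"method": "arm_command", "body": {
  "series": "0.7 0 0 0 255;0.7 0 0 0 255;0.7 0 0 0 255"
}}

```text
time_s: 25.18
tool_pos: [0.5566, 0.0365, 0.0744]
tool_rot: [180.0, 0.0, 102.8]
force: [4.6, -4.0, -0.4]
grip_width: 0.0004
grasp_force: 2.1
```

Emit:
{"method": "arm_command", "body": {
  "series": "0.7 0 0 0 255;0.7 0 0 0 255;0.7 0 0 0 255"
}}

```text
time_s: 25.43
tool_pos: [0.5561, 0.0385, 0.0744]
tool_rot: [180.0, 0.0, 102.8]
force: [4.3, -3.7, -1.8]
grip_width: 0.0002
grasp_force: 2.1
```

Emit:
{"method": "arm_command", "body": {
  "series": "0.7 0 0 0 255;0.7 0 0 0 255;0.7 0 0 0 255"
}}

```text
time_s: 25.68
tool_pos: [0.5557, 0.0406, 0.0744]
tool_rot: [180.0, 0.0, 102.8]
force: [4.4, -2.4, -0.7]
grip_width: 0.0005
grasp_force: 2.1
```

Emit:
{"method": "arm_command", "body": {
  "series": "0.7 0 0 0 255;0.7 0 0 0 255;0.7 0 0 0 255"
}}

```text
time_s: 25.93
tool_pos: [0.5555, 0.0411, 0.0744]
tool_rot: [180.0, 0.1, 102.8]
force: [5.3, -6.8, -1.1]
grip_width: 0.0008
grasp_force: 3.9
```

Emit:
{"method": "arm_command", "body": {
  "series": "0.7 0 0 0 255;0.7 0 0 0 255;0.7 0 0 0 255"
}}

```text
time_s: 26.18
tool_pos: [0.5555, 0.041, 0.0745]
tool_rot: [180.0, 0.3, 102.7]
force: [5.8, -10.7, -1.2]
grip_width: 0.0007
grasp_force: 5.7
```

Emit:
{"method": "arm_command", "body": {
  "series": "0.7 0 0 0 255;0.7 0 0 0 255;0.7 0 0 0 255"
}}

```text
time_s: 26.43
tool_pos: [0.5555, 0.0411, 0.0745]
tool_rot: [179.9, 0.4, 102.6]
force: [6.5, -13.6, -2.2]
grip_width: 0.0006
grasp_force: 7.4
```

Firm contact: the force rose to about 14 N with no further motion. I'm backing away.

Emit:
{"method": "arm_command", "body": {
  "series": "0 0 0 0 255;0 0 0 0 255;-1 0 0 0 255;-1 0 0 0 255;-1 0 0 0 255;-2 0 0 0 255;-4 0 0 0 255;-8 0 0 0 255;-8 0 0 0 255;0 0 0 0 255;0 0 -20 0 255;0 0 -25 0 255;0 0 -25 0 255;0 0 -25 0 255;-25 0 0 0 255;-35 0 0 0 255;-35 0 0 0 255;-35 0 0 0 255;0 0 0 0 255;0 0 0 0 255"
}}

```text
time_s: 28.1
tool_pos: [0.5879, -0.1069, 0.1684]
tool_rot: [-179.9, -0.1, 102.5]
force: [0.3, 1.7, -0.3]
grip_width: 0.0005
grasp_force: 0.0
```

```bash
python3 - <<'E'
from h import *
o=telemetry.get_obs();im=cams.read_camera('top');print(o['time_s'],o['tool_pos'],o['force'])
c=np.clip(im[200:320,190:400].astype(float)*1.8,0,255).astype(np.uint8)
cv2.imwrite('pics/t6.png',cv2.resize(c,None,fx=3.8,fy=3.8,interpolation=cv2.INTER_CUBIC))
E
```

```text
28.1 [ 0.5878824  -0.10691769  0.16840427] [ 0.32848836  1.65241797 -0.25799032]
```

View pics/t6.png

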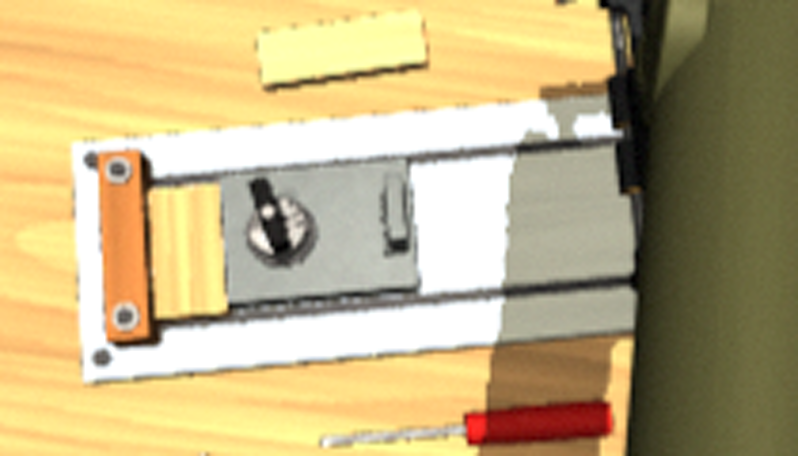

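The final crop shows the board (x 150–225) flush between the fence and the stop, the knob parked and turned at (270,215), and the arm clear of everything. I'm handing the job in.

```bash
python3 -c "
from cell import env
print(env.sign_off())"
```

```text
the job is handed in; nothing more can be done
None
```

I parked the plunger in its rest notch and slid the stop until the board sat flush against the fence (about 14 N of push at the end). The arm is clear and the job was handed in at about 28 s; no verdict was returned.

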